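Ready the sample mill: cup in the drawer, then gauge the plate gap

ROBOT

A 6-joint arm with a two-finger parallel gripper is mounted at the origin on the work surface. World frame = base frame: x ahead of the robot, y to its left, z up, the work surface at z = 0. Lengths are in m, angles in rad, forces in N, time in s.
With the tool pointing down it reaches from about 0.25 to 0.725 m from the base axis. Payload 4 kg.
Tool frame: the origin (TCP) lies midway between the tips of the shut fingers; the grasp point (between the pads) lies grip_point_offset behind it (grip_point_offset is the distance from the TCP to the grasp point, in m); z points along the fingers, y is the line along which they close (so a half turn about z gives the same grasp; the last joint's range is limited). The gripper opens to 85 mm and grips with 20 to 120 N. Pads are 22 mm wide; open, the fingers measure 114 mm over their backs; the gripper's body (76 mm by 85 mm) begins 54 mm behind the grasp point. The pads swing forward as they close: fully open they stand 13 mm farther back than shut.
Start: joints at [1.28, 0.241, 0.005, 1.335, 0, 1.571], TCP at [0.143, 0.479, 0.231] pointing down, gripper open.
Joint ranges: [-2.72, 2.72], [-1.05, 1.87], [-1.09, 1.28], [-1.99, 2.15], [-1.42, 1.44], [-3.14, 3.14]. Speed limits (rad/s): [2.79, 2.79, 3.14, 3.14, 3.14, 3.14].

INTERFACE

Orientations are given as a unit quaternion [x, y, z, w].
In Python, from workcell import * gives the robot as it stands. The module is installed in compiled form; this text tells all that it offers.
- The arm moves only by the tool arm_command, never from a script. Its arguments are lists of equal length, an entry for each row: "slide": the shift along the tool's x, y, z in cm, a list of three; "spin": the turn about the tool's z in degrees. A call has exactly 5 rows; each row is the pose to reach, as a shift and turn from the pose commanded when the call began, along the tool's axes at that moment; what a row does not reach only later rows make up. A row lasts 1/8 s, in which the tool goes at most 62.5 mm and 10.7 degrees, less where a joint would pass 70% of its speed; a pose out of reach is approached as far as the arm can. A call with a gripper value outside its range is refused whole. "jaw" is the finger opening in cm, from 0 to 8.54, set as the call begins (left out, the last holds). The fingers move at their own pace and stop on an object; the grip force is fixed at half the most. Time passes only in rows, so rows that repeat a pose let the fingers close, or fill a call up. It gives the time, the measured TCP pose, the force, the opening and the grip force at its end, in the units of the state.
- get_obs(): the state, without advancing time (a new reading comes with each control period).
- camera(name): name is "side" or "top"; returns a dict with "pixels" (384x512x3 uint8, red, green, blue), "range_z" (384x512 float32, m along the optical axis (not along the pixel's ray), 0 where there is no reading), "intrinsics" (3x3 intrinsics, pixels), "k1" (the pictures are not rectified: a ray, as slopes to the right and down, at radius r is drawn at 1 + k1 r^2 times it, then the intrinsics apply), "rvec" (rotation vector, rad) and "tvec" (3), from world to camera coordinates, as OpenCV has them. Camera axes: x right, y down, z forward; pixel columns grow to the right and rows downward; lengths in m; the calibration is good to about 2 mm. A picture is of the moment at which its call begins.
- job_done(): hands the job in; it is judged then, once.
Trained networks look in a picture, given as the dict that the camera call returned (one of the last four; its "shot" number tells which), for a name from the list of things; names that differ only in an ending like _2 or _b are one class to them, and where a whole thing is asked for, a point or a joint stands for the part that bears it (a point fixed in the world has none). Each returns a list of dicts, best first, with "confidence" (0 to 1); they miss things now and then, are a little off and sometimes report something else, mostly with a low value. They report only what shows in the picture. A call takes as long as a camera call. They do not tell look-alikes from the thing itself.
- recognise(picture, thing): "centre" ([column, row] in pixels, amid what is visible of it).
- landmark_of(picture, thing): "centre" ([column, row] in pixels: a listed point, or the origin of a listed thing).
The state is a dict: "clock": time; "joint_pos": joint angles; "joint_vel": joint speeds; "tau": joint torques, N m; "eef_pos": TCP position; "tool_rot": TCP orientation; "ft_force": force on the tool from outside, world axes, zero at the start; "ft_torque": the same for the moment, N m; "grip_width": finger opening in m; "grasp_force": force on a finger pad.
Only numpy, scipy, OpenCV 4.12 (cv2) and the standard library are available. Lean on these libraries where they do the work, as an engineer would, in place of code of your own. Each camera call takes 0.05 s, during which the arm holds its last target. There are 200 camera calls.

TASK

Get the sample mill ready for its next run: stand the metal catch cup upright in the mill's open drawer and slide the drawer fully shut, then take the red-handled taper gauge out of its stand and slide its blade, upright, down into the slot between the two grinding plates until it drags snugly on both of them, pressing gently. Finish while still holding the gauge by its handle at that depth, so that a colleague can lock the plates; leave the jar, bottle, beaker and brush alone.

Things in the scene. Friction and masses are not known exactly. Their poses are not given: they have to be found in the camera images.
- cup: Open thick-walled metal catch cup, 50 mm outside diameter, 45 mm high, 6 mm wall, about 120 g. Origin: centre of its underside; z up.
- drawer_spot (a point): Centre of the drawer compartment's floor, 9 mm above the table; moves with the drawer; axes as the mill (drawer opens to -x). Inside 103 mm (x) by 120 mm (y); side and rear walls rise 27 mm above this floor, the front panel 52 mm. Open by 100 mm or more it is wholly in front of the mill; shut, it has a roof 53 mm above its floor.
- drawer_face (a point): Centre of the outer face of the drawer's blue front panel (166 mm wide, 56 mm high, flat; this point is 33 mm above the table). The face looks to -x of the mill. Pushed along the mill's +x it shuts.
- drawer (a joint): How far the drawer is open, m: 0 fully shut, at most 0.13. Slides with about 1.5 N friction and stays where it is left.
- mill: Small laboratory sample mill, fixed: white housing 160 mm (x) by 170 mm (y), 70 mm high, drawer in its -x side (shut, the drawer's face is 89 mm from the origin), blue motor drum on the rear of the roof up to 109 mm, two grinding plates on the roof. Origin: centre of its underside, on the table; x horizontal, away from the drawer front.
- slot (a point): Middle of the slot between the two upright grinding plates, 145 mm above the table, where their parallel faces begin; clear for 68 mm below. The slot runs along x (50 mm), its width is along y: a gap of 5 to 8 mm, differing each time, its middle within 1 mm of this point. Above, brass lips 12 mm high flare out by 5 mm each side, up to 157 mm above the table.
- plate_a: Steel grinding plate with brass lip on the -y side of the slot, 50 mm long, 12 mm thick, 68 mm high without lip. Origin: bottom edge of its gap face, mid-length, 77 mm above the table; y across the gap. Both plates float together along y (about 0.5 N moves them, up to 8 mm either side of the mill's middle), so they centre themselves on a blade.
- plate_b: The matching plate on the +y side; same size and origin. Its offset from plate_a along y is the gap, held stiffly by a screw whose black handwheel reaches 60 mm from the slot, below 132 mm above the table.
- gauge: Taper gauge, 90 g, upright in its stand. Origin: blade tip (low end); z up to the handle, x along the blade's 16 mm width, y across its thickness: 3 mm at the tip, evenly to 10 mm at 70 mm, then 10 mm up to 90. Black collar 34x26 mm at 90-96 mm, red handle 26 (x) by 16 (y) at 96-145 mm. In a gap g mm it drags with its tip 10*(g-3) mm below slot; then 3 to 5 N more per mm.
- stand: Wooden gauge stand, fixed: column 44 x 44 mm, 100 mm high, on a 75 mm square dark foot, with a pocket (20 mm x by 14 mm y) from the top. The gauge hangs in it by its collar, tip 10 mm above the table; lift it 92 mm to clear. Origin: centre of its underside; axes as the gauge's.
- powder_jar: White jar with blue cap, 60 mm diameter, 85 mm high; leave alone. Origin: centre of its underside.
- amber_bottle: Amber bottle with black cap, 56 mm diameter, 120 mm high; leave alone. Origin: centre of its underside.
- beaker: Glass beaker, 68 mm diameter, 80 mm high; leave alone. Origin: centre of its underside.
- brush: Brush lying on the table along its x; leave alone. Origin: near its middle, on the underside.
Mind the look-alikes: they are no part of the job. Of the things that look like the cup, take the one that is farthest from the robot's base at the start. There is more than one size of the gauge; the job needs the larger.

How it is judged:
By the outcome, as a careful person would: the job done as asked, in the order asked, and still so for the second after the job is handed in, while the arm keeps its last pose, push and grip.
It also fails if it takes over 61 s, if anything falls off the work surface, if the arm or the gripper's body presses on something with over 40 N, if the wrist force passes 120 N, or if a joint passes its speed limit or range.

## Working session

There is one attempt and no reset: what is moved stays moved. The work goes in short steps, Python scripts to look and compute and a tool call to move; the robot and the scene stay as the last step left them, time stands still between calls to the robot, and variables do not carry over. Pictures are saved under pics/ and viewed, at most 10 in all, crops included, and the job is handed in when it is done.

Besides the shell and the picture viewer there is one more tool, called after "Emit:" in YAML: its name, and indented under it one key for each argument. arm_command: Moves the arm, as the interface text tells. Its arguments: {"type":"object","properties":{"slide":{"type":"array","items":{"type":"array","items":{"type":"number"}}},"spin":{"type":"array","items":{"type":"number"}},"jaw":{"type":"number"}},"required":["slide","spin"]}

```bash
mkdir -p pics; cat > h.py <<'E'
from workcell import *
import numpy as np, cv2
from scipy.spatial.transform import Rotation as R
def cam(n):
    c=camera(n); c['Rm']=R.from_rotvec(np.ravel(c['rvec'])).as_matrix(); c['t']=np.ravel(c['tvec']); return c
def ray(c,p):
    K=c['intrinsics']; k=c['k1']
    d=np.array([(p[0]-K[0,2])/K[0,0],(p[1]-K[1,2])/K[1,1]]); s=d.copy()
    for _ in range(30): s=d/(1+k*(s@s))
    return c['Rm'].T@np.array([s[0],s[1],1]), -c['Rm'].T@c['t']
def at_z(c,p,z):
    r,o=ray(c,p); return o+r*(z-o[2])/r[2]
def dep(c,p):
    r,o=ray(c,p); d=c['range_z'][int(round(p[1])),int(round(p[0]))]; return o+r*d
def proj(c,X):
    q=c['Rm']@np.asarray(X)+c['t']; s=q[:2]/q[2]; s=s*(1+c['k1']*(s@s)); K=c['intrinsics']
    return [K[0,0]*s[0]+K[0,2],K[1,1]*s[1]+K[1,2]]
def cloud(c):
    K=c['intrinsics']; v,u=np.mgrid[0:384,0:512]
    d=np.stack([(u-K[0,2])/K[0,0],(v-K[1,2])/K[1,1]],-1); s=d.copy()
    for _ in range(30): s=d/(1+c['k1']*(s**2).sum(-1,keepdims=True))
    z=c['range_z'][...,None]; P=np.concatenate([s*z,z],-1)
    P=(P-c['t'])@c['Rm']; P[c['range_z']==0]=np.nan; return P
def save(c,n): cv2.imwrite('pics/'+n,cv2.cvtColor(c['pixels'],cv2.COLOR_RGB2BGR))
E
python3 - <<'E'
from h import *
np.set_printoptions(precision=4,suppress=True)
o=get_obs(); print(o)
try: print(grip_point_offset)
except Exception as e: print(e)
ims=[]
for n in('top','side'):
    c=cam(n); ims.append(c['pixels']); print(n,'cam',-c['Rm'].T@c['t'],c['intrinsics'][0,0])
    for t in['cup','drawer_spot','drawer_face','mill','slot','plate_a','plate_b','gauge','stand']:
        for r in landmark_of(c,t)[:4]:
            p=r['centre']; print(n,t,np.round(p,1),round(r['confidence'],2),'dep',dep(c,np.clip(p,0,[511,383])), 'z0',at_z(c,p,{'drawer_spot':.009,'drawer_face':.033,'slot':.145,'plate_a':.077,'plate_b':.077,'gauge':.01}.get(t,0))[:2])
    save(c,n+'0.png')
cv2.imwrite('pics/both.png',0*ims[0]) if 0 else None
E
```

```text
{'clock': 0.0, 'joint_pos': array([ 1.28  ,  0.2414,  0.0037,  1.3352, -0.    ,  1.5708]), 'joint_vel': array([ 0.0002,  0.0007,  0.0001,  0.0006,  0.0008, -0.0012]), 'tau': array([ -0.0006, -37.2321,  25.2405,   0.0173,  -0.0001,  -0.    ]), 'eef_pos': array([0.1432, 0.4784, 0.2304]), 'tool_rot': array([ 0.1449,  0.9894, -0.001 , -0.0001]), 'ft_force': array([ 0.7148,  0.6246, -0.1075]), 'ft_torque': array([ 0.0148, -0.0152, -0.0018]), 'grasp_force': 0.0, 'grip_width': 0.08557079817346674}
0.0187
top cam [ 0.3206 -0.0131  1.4021] 438.55676940255614
top cup [172.  221.5] 0.64 dep [0.4523 0.2556 0.0023] z0 [0.4525 0.2561]
top cup [165.1 192.9] 0.61 dep [0.5454 0.2785 0.0021] z0 [0.5457 0.2789]
top drawer_spot [263.5 196. ] 0.6 dep [ 0.5263 -0.0388  0.0098] z0 [ 0.5264 -0.0388]
top drawer_spot [343.9 201.7] 0.17 dep [ 0.4892 -0.2765  0.1044] z0 [ 0.5016 -0.2959]
top drawer_face [260.8 213. ] 0.98 dep [ 0.467  -0.0282  0.0529] z0 [ 0.4692 -0.0284]
top mill [267.2 152.3] 0.71 dep [ 0.6548 -0.0529  0.0703] z0 [ 0.6724 -0.055 ]
top slot [268.4 147.9] 0.62 dep [ 0.6568 -0.0555  0.1164] z0 [
[... 1302 characters left out ...]
35 dep [0.5353 0.4104 0.0278] z0 [0.5483 0.443 ]
side mill [306.1 176.9] 0.19 dep [ 0.653  -0.0577  0.1472] z0 [0.7502 0.0623]
side slot [305.3 175.8] 0.84 dep [ 0.6464 -0.0617  0.1584] z0 [ 0.6552 -0.0508]
side plate_a [304.9 189.9] 0.69 dep [ 0.6424 -0.0701  0.1087] z0 [ 0.6621 -0.0457]
side plate_a [303.8 191.1] 0.67 dep [ 0.6387 -0.07    0.1055] z0 [ 0.6562 -0.0481]
side plate_b [304.9 189.9] 0.69 dep [ 0.6424 -0.0701  0.1087] z0 [ 0.6621 -0.0457]
side plate_b [303.8 191.1] 0.67 dep [ 0.6387 -0.07    0.1055] z0 [ 0.6562 -0.0481]
side gauge [240.1 304.6] 0.71 dep [ 0.3109 -0.2461 -0.0006] z0 [ 0.3083 -0.2516]
side stand [304.2 287.4] 0.69 dep [ 0.4766 -0.3075  0.0279] z0 [ 0.4881 -0.2941]
```

View pics/top0.png

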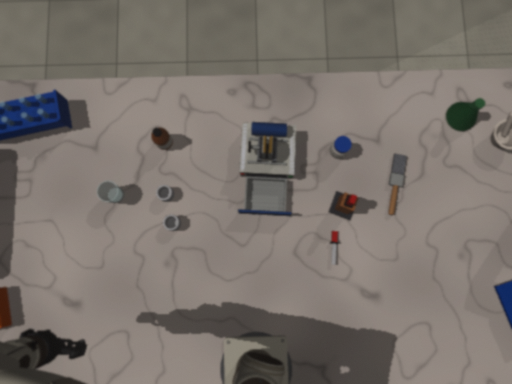

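View pics/side0.png

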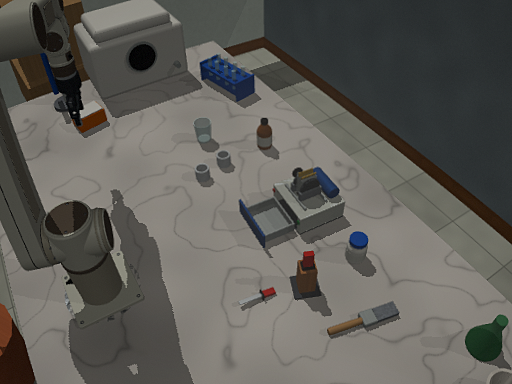

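Cups: top px (165,193) and (172,222). The former, at about 0.61 m from the base, is farther than the other (0.52 m), so it is the one. Gauges: upright in the stand at (347,205), and one lying at (334,247). The task calls for the one in the stand; I'll check its size against the lying one in a crop.

```bash
python3 - <<'E'
from h import *
np.set_printoptions(precision=4,suppress=True)
T=cam('top'); S=cam('side')
cr=lambda c,x,y,w,h,s: cv2.resize(cv2.cvtColor(c['pixels'][y:y+h,x:x+w],cv2.COLOR_RGB2BGR),(w*s,h*s),interpolation=cv2.INTER_CUBIC)
a=cr(T,145,175,60,60,6); b=cr(S,228,240,96,72,5)[:360]
cv2.imwrite('pics/crop1.png',np.hstack([a,b[:360,:440]]))
P={'top':cloud(T),'side':cloud(S)}
def sel(n,x0,x1,y0,y1,z0,z1):
    p=P[n]; m=(p[...,0]>x0)&(p[...,0]<x1)&(p[...,1]>y0)&(p[...,1]<y1)&(p[...,2]>z0)&(p[...,2]<z1); return p[m],m
def rect(q): 
    r=cv2.minAreaRect((q[:,:2]*1000).astype(np.float32)); return np.round(r[0],1),np.round(r[1],1),round(r[2],1)
for n in P:
    for nm,b in dict(cup=(.5,.6,.23,.33,.03,.06),cup2=(.4,.49,.2,.3,.03,.06),roof=(.5,.8,-.2,.08,.06,.08),face=(.42,.6,-.16,.1,.045,.07),stand=(.43,.55,-.36,-.22,.09,.12),handle=(.43,.55,-.36,-.22,.13,.18),foot=(.43,.55,-.36,-.22,.004,.03),lips=(.58,.75,-.12,.03,.14,.175),drum=(.6,.8,-.16,.08,.085,.12)).items():
        q,m=sel(n,*b)
        if len(q)>4: print(n,nm,len(q),*rect(q),'z',np.percentile(q[:,2],[10,50,90]))
# red
for n,c in(('top',T),('side',S)):
    hsv=cv2.cvtColor(c['pixels'],cv2.COLOR_RGB2HSV)
    m=((hsv[...,0]<8)|(hsv[...,0]>172))&(hsv[...,1]>150)&(hsv[...,2]>60)
    k,l,s,ce=cv2.connectedComponentsWithStats(m.astype(np.uint8))
    for i in range(1,k):
        if s[i,4]>15 and s[i,0]>200: q=P[n][l==i]; q=q[np.isfinite(q[:,0])]; print('red',n,s[i],np.median(q,0),*rect(q),q[:,2].max())
E
```

```text
top cup 108 [540.5 274.7] [48.5 47. ] 89.7 z [0.0359 0.0431 0.0479]
top cup2 110 [446.9 251.9] [48.3 47.7] 70.5 z [0.0349 0.043  0.0477]
top roof 1782 [668.8 -53.9] [170.  160.8] 85.4 z [0.0658 0.0698 0.0741]
top face 326 [533.9 -45. ] [168.4 140. ] 87.3 z [0.0538 0.0624 0.0691]
top stand 157 [ 491.2 -291.9] [44.5 44.9] 67.1 z [0.0956 0.1008 0.1074]
top handle 67 [ 491.  -291.6] [16.3 26.5] 66.6 z [0.1353 0.1534 0.1568]
top foot 269 [ 490.5 -288.9] [117. 137.] 0.4 z [0.0044 0.0062 0.0121]
top lips 180 [658.8 -50.7] [47.8 49.8] 85.2 z [0.1416 0.1478 0.1573]
top drum 641 [683.8 -53.6] [110.8 126.6] 83.4 z [0.0955 0.1053 0.1108]
side cup 110 [542.  274.4] [49.1 46.9] 37.4 z [0.032  0.0407 0.0474]
side cup2 134 [450.3 251.4] [54.3 48.1] 62.6 z [0.0317 0.0417 0.0469]
side roof 1260 [668.5 -54. ] [176.  163.4] 86.2 z [0.0667 0.0704 0.0748]
side face 344 [534.3 -45.6] [172.8 141. ] 86.6 z [0.0497 0.0605 0.069 ]
side stand 227 [ 491.  -292.9] [46.5 45. ] 66.0 z [0.0944 0.1005 0.1101]
side handle 114 [ 490.4 -292.3] [18.4 24.9] 67.7 z [0.1351 0.1497 0.1557]
side foot 343 [ 489.5 -286.1] [115.1 116.3] 5.6 z [0.0047 0.0069 0.021 ]
side lips 201 [660.1 -49.8] [49.9 51.1] 87.1 z [0.1415 0.1474 0.1564]
side drum 663 [684.  -53.3] [117.9 125.7] 85.7 z [0.0915 0.1055 0.1126]
red top [347 195  10  10  72] [ 0.4897 -0.2905  0.1522] [ 489.3 -297.2] [32.3 25.3] 82.8 0.16061777918762365
red top [332 232   5  10  48] [ 0.3926 -0.2576  0.0125] [ 391.4 -257.2] [14.3 29. ] 86.8 0.020564772383531906
red side [303 251  11  16 149] [ 0.4883 -0.2964  0.1398] [ 491.2 -293.6] [19.9 25.6] 49.7 0.159377389851088
red side [262 288  13   9  72] [ 0.3933 -0.2593  0.0134] [ 395.7 -258.6] [39.1 19.3] 2.0 0.02006543881906824
```

View pics/crop1.png

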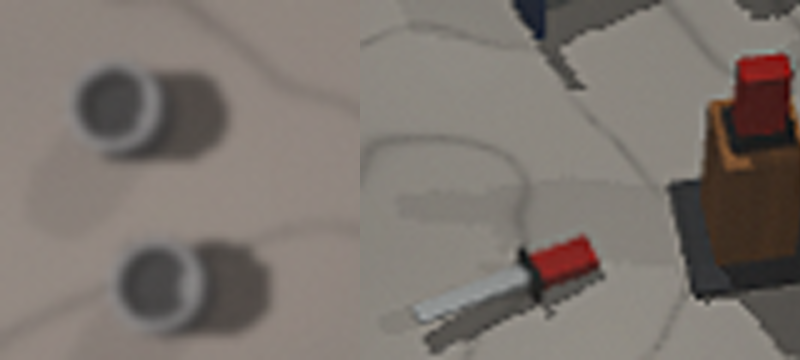

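The crop shows the farther cup at (165,193) and the nearer one at (172,222). The lying gauge at (334,247) is shorter and thinner than the one in the stand at (347,205), so the stand's is the larger. I'll pick up the cup first.

```bash
cat > go.py <<'E'
import sys; from h import *
# usage: go.py x y z yawdeg(tool y) [more targets x,y,z,yaw ...]
o=get_obs(); Rm=R.from_quat(o['tool_rot']).as_matrix(); ty=np.degrees(np.arctan2(Rm[1,1],Rm[0,1]))
print('t %.2f'%o['clock'],'tcp',np.round(o['eef_pos'],4),'toolz',np.round(Rm[:,2],3),'ty %.1f'%ty,'F',np.round(o['ft_force'],1),'w %.4f g %.1f'%(o['grip_width'],o['grasp_force']),'j',np.round(o['joint_pos'],2))
for a in sys.argv[1:]:
    v=list(map(float,a.split(','))); s=Rm.T@(np.array(v[:3])-o['eef_pos'])*100
    print(a,'slide',np.round(s,2),'spin',round((ty-v[3]+90)%180-90,1))
E
python3 go.py .541,.2745,.13,85.7 .541,.2745,.008,85.7
```

```text
t 1.10 tcp [0.1433 0.479  0.2313] toolz [ 0. -0. -1.] ty 73.3 F [-0.1  0.3 -0.1] w 0.0853 g 0.0 j [ 1.28  0.24  0.    1.34 -0.    1.57]
.541,.2745,.13,85.7 slide [-43.96  -8.19  10.13] spin -12.4
.541,.2745,.008,85.7 slide [-43.96  -8.19  22.33] spin -12.4
```

Emit:
arm_command:
  slide:
    - [-6,-1.1,1.4]
    - [-12,-2.2,2.8]
    - [-18,-3.3,4.1]
    - [-24,-4.5,5.5]
    - [-30,-5.6,6.9]
  spin: [-3,-6,-9,-12,-12.4]
  jaw: 8.5

```text
clock: 1.72
eef_pos: [0.4161, 0.3386, 0.1622]
tool_rot: [0.037, 0.999, 0.0, 0.0]
ft_force: [-0.8, 1.6, 0.5]
grip_width: 0.0846
grasp_force: 0.0
```

```bash
python3 go.py .541,.2745,.10,85.7 .541,.2745,.008,85.7
```

```text
t 1.73 tcp [0.4161 0.3386 0.1622] toolz [ 0.001  0.001 -1.   ] ty 85.8 F [-0.8  1.6  0.5] w 0.0846 g 0.0 j [ 0.68  0.35 -0.03  1.19  0.    0.76]
.541,.2745,.10,85.7 slide [-12.93  -5.47   6.22] spin 0.1
.541,.2745,.008,85.7 slide [-12.92  -5.48  15.42] spin 0.1
```

Emit:
arm_command:
  slide:
    - [-5.5,-2.5,3]
    - [-11,-4.9,6]
    - [-13.0,-5.5,7]
    - [-13.0,-5.5,9]
    - [-13.0,-5.5,9]
  spin: [0,0,0,0,0]

```text
clock: 2.35
eef_pos: [0.5387, 0.2738, 0.0703]
tool_rot: [0.038, 0.999, -0.001, -0.002]
ft_force: [-1.0, 0.2, 0.1]
grip_width: 0.0848
grasp_force: 0.0
```

```bash
python3 go.py .541,.2745,.008,85.7
```

```text
t 2.35 tcp [0.5387 0.2738 0.0703] toolz [-0.004 -0.002 -1.   ] ty 85.7 F [-1.   0.2  0.1] w 0.0848 g 0.0 j [0.47 0.56 0.05 1.07 0.   0.55]
.541,.2745,.008,85.7 slide [-0.25  0.1   6.23] spin -0.0
```

Emit:
arm_command:
  slide:
    - [-0.2,0.1,3.5]
    - [-0.2,0.1,5.5]
    - [-0.2,0.1,6.2]
    - [-0.2,0.1,6.2]
    - [-0.2,0.1,6.2]
  spin: [0,0,0,0,0]

```text
clock: 2.98
eef_pos: [0.5429, 0.2765, 0.0119]
tool_rot: [0.037, 0.999, 0.001, 0.001]
ft_force: [-0.1, 0.7, 0.2]
grip_width: 0.0846
grasp_force: 0.0
```

Emit:
arm_command:
  slide:
    - [0,0,0]
    - [0,0,0]
    - [0,0,0]
    - [0,0,0]
    - [0,0,0]
  spin: [0,0,0,0,0]
  jaw: 4

```text
clock: 3.6
eef_pos: [0.5427, 0.2762, 0.0115]
tool_rot: [0.037, 0.999, 0.0, 0.001]
ft_force: [-0.3, -0.1, 5.4]
grip_width: 0.0485
grasp_force: 62.5
```

```bash
python3 go.py .5265,-.0445,.12,85.7 .5265,-.0445,.018,85.7
```

```text
t 3.60 tcp [0.5427 0.2762 0.0115] toolz [ 0.002  0.001 -1.   ] ty 85.7 F [-0.3 -0.1  5.4] w 0.0485 g 62.5 j [ 0.47  0.62 -0.01  0.94 -0.    0.55]
.5265,-.0445,.12,85.7 slide [ -0.79 -32.09 -10.88] spin 0.0
.5265,-.0445,.018,85.7 slide [ -0.77 -32.1   -0.68] spin 0.0
```

Emit:
arm_command:
  slide:
    - [0,0,-5]
    - [-0.2,-3,-9.5]
    - [-0.4,-9,-10.9]
    - [-0.5,-15,-10.9]
    - [-0.6,-21,-10.9]
  spin: [0,0,0,0,0]

```text
clock: 4.22
eef_pos: [0.5317, 0.0643, 0.1192]
tool_rot: [0.037, 0.999, -0.0, -0.0]
ft_force: [1.6, 1.1, -0.9]
grip_width: 0.049
grasp_force: 62.8
```

```bash
python3 go.py .5265,-.044,.12,85.7 .5265,-.044,.05,85.7
```

```text
t 4.22 tcp [0.5317 0.0643 0.1192] toolz [-0. -0. -1.] ty 85.8 F [ 1.6  1.1 -0.9] w 0.0490 g 62.8 j [ 0.12  0.38 -0.1   1.09 -0.    0.19]
.5265,-.044,.12,85.7 slide [ -0.27 -10.84  -0.08] spin 0.1
.5265,-.044,.05,85.7 slide [ -0.28 -10.84   6.92] spin 0.1
```

Emit:
arm_command:
  slide:
    - [-0.1,-5.5,0]
    - [-0.3,-9.5,0]
    - [-0.3,-10.8,0.5]
    - [-0.3,-10.8,3]
    - [-0.3,-10.8,5]
  spin: [0,0,0,0,0]

```text
clock: 4.85
eef_pos: [0.5266, -0.0415, 0.068]
tool_rot: [0.037, 0.999, 0.0, -0.001]
ft_force: [-0.9, 0.5, -1.0]
grip_width: 0.0488
grasp_force: 62.8
```

```bash
python3 go.py .5265,-.044,.0215,85.7; python3 - <<'E'
from h import *
T=cam('top');S=cam('side')
cr=lambda c,x,y,w,h,s: cv2.resize(cv2.cvtColor(c['pixels'][y:y+h,x:x+w],cv2.COLOR_RGB2BGR),(w*s,h*s),interpolation=cv2.INTER_CUBIC)
cv2.imwrite('pics/crop2.png',np.hstack([cr(T,220,120,100,100,4),cr(S,215,165,100,100,4)]))
E
```

```text
t 4.85 tcp [ 0.5266 -0.0415  0.068 ] toolz [-0.001  0.001 -1.   ] ty 85.7 F [-0.9  0.5 -1. ] w 0.0488 g 62.8 j [-0.08  0.42 -0.18  0.96  0.   -0.  ]
.5265,-.044,.0215,85.7 slide [-0.01 -0.26  4.65] spin 0.0
```

View pics/crop2.png

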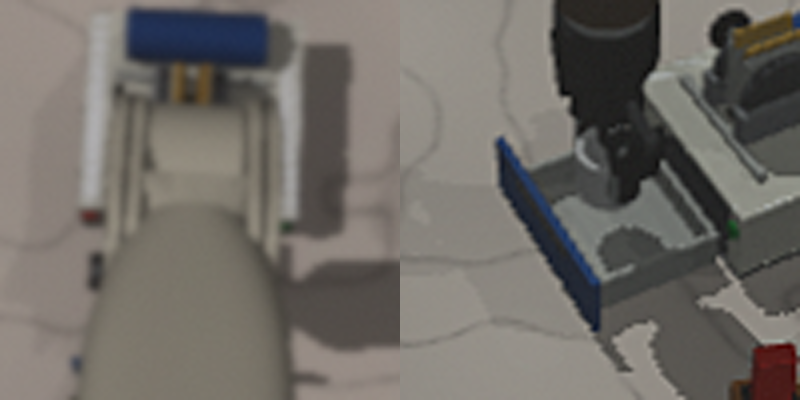

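The crop shows the cup held upright over the compartment at about (600,170), clear of the blue front panel and the rear wall. I'll lower it.

Emit:
arm_command:
  slide:
    - [0,-0.2,2]
    - [0,-0.2,3.5]
    - [0,-0.2,4.3]
    - [0,-0.2,4.6]
    - [0,-0.2,4.6]
  spin: [0,0,0,0,0]

```text
clock: 5.58
eef_pos: [0.5274, -0.0438, 0.0236]
tool_rot: [0.037, 0.999, 0.0, 0.0]
ft_force: [-0.4, -0.2, -1.1]
grip_width: 0.0492
grasp_force: 62.8
```

```bash
python3 go.py .5265,-.044,.0205,85.7
```

```text
t 5.58 tcp [ 0.5274 -0.0438  0.0236] toolz [ 0.  0. -1.] ty 85.7 F [-0.4 -0.2 -1.1] w 0.0492 g 62.8 j [-0.08  0.48 -0.23  0.86  0.   -0.01]
.5265,-.044,.0205,85.7 slide [ 0.09 -0.02  0.31] spin 0.0
```

Emit:
arm_command:
  slide:
    - [0,0,0.1]
    - [0,0,0.2]
    - [0,0,0.3]
    - [0,0,0.3]
    - [0,0,0.3]
  spin: [0,0,0,0,0]

```text
clock: 6.2
eef_pos: [0.5273, -0.0439, 0.0205]
tool_rot: [0.037, 0.999, -0.0, 0.0]
ft_force: [0.5, -1.3, -1.1]
grip_width: 0.0492
grasp_force: 63.0
```

Emit:
arm_command:
  slide:
    - [0,0,0]
    - [0,0,0]
    - [0,0,0]
    - [0,0,0]
    - [0,0,0]
  spin: [0,0,0,0,0]
  jaw: 7

```text
clock: 6.82
eef_pos: [0.5272, -0.0439, 0.0204]
tool_rot: [0.037, 0.999, -0.0, -0.0]
ft_force: [0.2, -1.0, -0.6]
grip_width: 0.0699
grasp_force: 0.0
```

Emit:
arm_command:
  slide:
    - [0,0,-1]
    - [0,0,-3]
    - [0,0,-6]
    - [0,0,-9]
    - [0,0,-9.5]
  spin: [0,0,0,0,0]

```text
clock: 7.45
eef_pos: [0.5292, -0.0441, 0.1184]
tool_rot: [0.037, 0.999, -0.0, 0.003]
ft_force: [-0.6, -0.5, 0.2]
grip_width: 0.0698
grasp_force: 0.0
```

```bash
python3 go.py .415,-.035,.11,85.7 .435,-.0365,.025,85.7;  python3 - <<'E'
from h import *
S=cam('side')
cr=lambda c,x,y,w,h,s: cv2.resize(cv2.cvtColor(c['pixels'][y:y+h,x:x+w],cv2.COLOR_RGB2BGR),(w*s,h*s),interpolation=cv2.INTER_CUBIC)
cv2.imwrite('pics/crop3.png',cr(S,215,165,100,100,4))
E
```

```text
t 7.45 tcp [ 0.5292 -0.0441  0.1184] toolz [ 0.006 -0.    -1.   ] ty 85.7 F [-0.6 -0.5  0.2] w 0.0698 g 0.0 j [-0.08  0.37 -0.12  1.08  0.   -0.01]
.415,-.035,.11,85.7 slide [11.46  0.06  0.77] spin 0.0
.435,-.0365,.025,85.7 slide [9.5  0.06 9.28] spin 0.0
```

View pics/crop3.png

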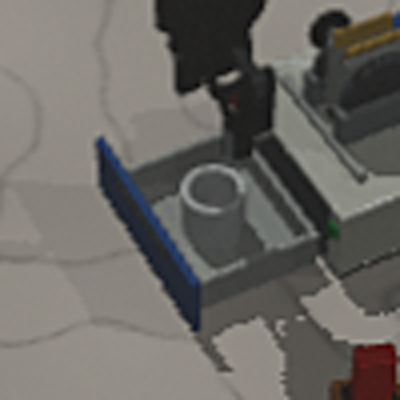

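The cup stands upright in the compartment at crop (212,205). Next I'll close the fingers, go in front of the panel and push it shut.

Emit:
arm_command:
  slide:
    - [5,0,0]
    - [10,0,0]
    - [11.2,0,0]
    - [11.2,0,3]
    - [11.2,0,6]
  spin: [0,0,0,0,0]
  jaw: 0

```text
clock: 8.12
eef_pos: [0.4165, -0.0357, 0.0549]
tool_rot: [0.037, 0.999, -0.0, 0.001]
ft_force: [0.2, -0.6, 0.4]
grip_width: -0.0002
grasp_force: 0.0
```

```bash
python3 go.py .425,-.0357,.028,85.7 .445,-.0373,.028,85.7 .565,-.0463,.028,85.7
```

```text
t 8.12 tcp [ 0.4165 -0.0357  0.0549] toolz [ 0.002 -0.    -1.   ] ty 85.7 F [ 0.2 -0.6  0.4] w -0.0002 g 0.0 j [-0.09  0.25 -0.49  0.83 -0.   -0.01]
.425,-.0357,.028,85.7 slide [-0.84  0.06  2.69] spin 0.0
.445,-.0373,.028,85.7 slide [-2.84  0.05  2.69] spin 0.0
.565,-.0463,.028,85.7 slide [-14.88   0.04   2.72] spin 0.0
```

Emit:
arm_command:
  slide:
    - [0,0,1.5]
    - [-0.5,0,2.7]
    - [-2,0,2.7]
    - [-3.5,0,2.7]
    - [-5,0,2.7]
  spin: [0,0,0,0,0]

```text
clock: 8.75
eef_pos: [0.4672, -0.0395, 0.029]
tool_rot: [0.037, 0.999, -0.0, 0.0]
ft_force: [-1.9, -1.4, 2.1]
grip_width: -0.0
grasp_force: 1.0
```

Emit:
arm_command:
  slide:
    - [-1.5,0,0]
    - [-3,0,0]
    - [-4.5,0,0]
    - [-6,0,0]
    - [-7.5,0,0]
  spin: [0,0,0,0,0]

```text
clock: 9.38
eef_pos: [0.5417, -0.0454, 0.0289]
tool_rot: [0.037, 0.999, -0.0, 0.0]
ft_force: [-2.2, -1.3, 1.3]
grip_width: -0.0004
grasp_force: 1.0
```

```bash
python3 go.py .565,-.0463,.028,85.7; python3 - <<'E'
from h import *
T=cam('side')
P=cloud(T); q=P[(P[...,0]>.4)&(P[...,0]<.6)&(abs(P[...,1]+.05)<.09)&(P[...,2]>.045)&(P[...,2]<.066)]
hsv=cv2.cvtColor(T['pixels'],cv2.COLOR_RGB2HSV); b=(hsv[...,0]>105)&(hsv[...,0]<130)&(hsv[...,1]>120)
m=b&(P[...,0]>.4)&(P[...,0]<.62)&(abs(P[...,1]+.05)<.11)
print(np.median(P[m],0),m.sum()); print([ (np.round(r['centre']),np.round(at_z(T,r['centre'],.033),4),r['confidence']) for r in landmark_of(T,'drawer_face')[:1]])
E
```

```text
t 9.38 tcp [ 0.5417 -0.0454  0.0289] toolz [ 0.    -0.001 -1.   ] ty 85.7 F [-2.2 -1.3  1.3] w -0.0004 g 1.0 j [-0.08  0.5  -0.19  0.89 -0.   -0.01]
.565,-.0463,.028,85.7 slide [-2.33  0.09  0.09] spin 0.0
[ 0.55001286 -0.10651664  0.05978129] 20
[(array([275., 215.]), array([ 0.5499, -0.0497,  0.033 ]), 0.8)]
```

Emit:
arm_command:
  slide:
    - [-1,0,0]
    - [-1.8,0,0]
    - [-2.2,0,0]
    - [-2.4,0,0]
    - [-2.5,0,0]
  spin: [0,0,0,0,0]

```text
clock: 10.1
eef_pos: [0.565, -0.0468, 0.0284]
tool_rot: [0.037, 0.999, -0.0, -0.0]
ft_force: [-1.8, -0.5, 0.8]
grip_width: 0.0003
grasp_force: 0.8
```

Emit:
arm_command:
  slide:
    - [-0.1,0,0]
    - [-0.2,0,0]
    - [-0.3,0,0]
    - [-0.3,0,0]
    - [-0.3,0,0]
  spin: [0,0,0,0,0]

```text
clock: 10.72
eef_pos: [0.5682, -0.047, 0.0284]
tool_rot: [0.037, 0.999, -0.0, 0.0]
ft_force: [-0.9, -1.8, -0.2]
grip_width: -0.0002
grasp_force: 0.4
```

Emit:
arm_command:
  slide:
    - [-0.1,0,0]
    - [-0.2,0,0]
    - [-0.3,0,0]
    - [-0.4,0,0]
    - [-0.4,0,0]
  spin: [0,0,0,0,0]

```text
clock: 11.35
eef_pos: [0.5715, -0.0473, 0.0283]
tool_rot: [0.037, 0.999, -0.0, -0.001]
ft_force: [-3.6, -0.2, 2.2]
grip_width: -0.0002
grasp_force: 1.9
```

Emit:
arm_command:
  slide:
    - [-0.1,0,0]
    - [-0.2,0,0]
    - [-0.3,0,0]
    - [-0.3,0,0]
    - [-0.3,0,0]
  spin: [0,0,0,0,0]

```text
clock: 11.98
eef_pos: [0.5714, -0.0472, 0.028]
tool_rot: [0.037, 0.999, 0.0, -0.003]
ft_force: [-9.4, -1.0, 7.6]
grip_width: -0.0001
grasp_force: 5.3
```

The force rose to 9 N with no further motion, so the drawer is shut. I'll retreat and go to the gauge.

Emit:
arm_command:
  slide:
    - [3,0,0]
    - [6,0,-4]
    - [6,0,-10]
    - [6,-2,-16]
    - [6,-6,-18]
  spin: [0,0,5,12,19]
  jaw: 5

```text
clock: 12.6
eef_pos: [0.5143, -0.1028, 0.2136]
tool_rot: [0.202, 0.979, 0.0, 0.005]
ft_force: [1.6, -0.1, -0.6]
grip_width: 0.0498
grasp_force: 0.0
```

```bash
python3 - <<'E'
from h import *
T=cam('side');P=cloud(T)
for r in landmark_of(T,'drawer_face')[:1]: print(np.round(r['centre']),np.round(at_z(T,r['centre'],.033),4),r['confidence'])
hsv=cv2.cvtColor(T['pixels'],cv2.COLOR_RGB2HSV); b=(hsv[...,0]>105)&(hsv[...,0]<130)&(hsv[...,1]>120)
m=b&(P[...,0]>.4)&(P[...,0]<.62)&(abs(P[...,1]+.05)<.11)
ax=np.array([np.cos(np.radians(4.3)),-np.sin(np.radians(4.3))]); print('blue along mill x',np.percentile((P[m][:,:2]-[.6687,-.054])@ax,[5,50,95]),m.sum())
E
python3 go.py .491,-.292,.19,66.8 .491,-.292,.114,66.8
```

```text
[282. 210.] [ 0.5801 -0.0454  0.033 ] 0.67
blue along mill x [-0.08927283 -0.08548898 -0.08127035] 71
t 12.70 tcp [ 0.5138 -0.106   0.2126] toolz [ 0.01  -0.003 -1.   ] ty 66.5 F [ 0.1 -0.   0. ] w 0.0499 g 0.0 j [-0.2   0.29  0.02  1.29 -0.    0.21]
.491,-.292,.19,66.8 slide [ -5.31 -17.97   2.29] spin -0.3
.491,-.292,.114,66.8 slide [ -5.23 -17.98   9.89] spin -0.3
```

Emit:
arm_command:
  slide:
    - [-1.7,-6,0.5]
    - [-3.4,-12,1.2]
    - [-5.0,-17,2]
    - [-5.2,-18,2.2]
    - [-5.2,-18,2.2]
  spin: [0,0,0,0,0]

```text
clock: 13.32
eef_pos: [0.4874, -0.2886, 0.1855]
tool_rot: [0.202, 0.979, 0.001, -0.0]
ft_force: [0.4, 0.1, -0.2]
grip_width: 0.0502
grasp_force: 0.0
```

```bash
python3 go.py .491,-.292,.114,66.8
```

```text
t 13.32 tcp [ 0.4874 -0.2886  0.1855] toolz [-0.001  0.001 -1.   ] ty 66.7 F [ 0.4  0.1 -0.2] w 0.0502 g 0.0 j [-0.54  0.4   0.1   1.28  0.   -0.13]
.491,-.292,.114,66.8 slide [-0.47 -0.17  7.15] spin -0.1
```

Emit:
arm_command:
  slide:
    - [-0.4,-0.2,1]
    - [-0.4,-0.2,2]
    - [-0.4,-0.2,3]
    - [-0.4,-0.2,3]
    - [-0.4,-0.2,3]
  spin: [0,0,0,0,0]

```text
clock: 13.95
eef_pos: [0.4904, -0.292, 0.1565]
tool_rot: [0.201, 0.98, -0.0, 0.0]
ft_force: [0.5, 0.2, -0.1]
grip_width: 0.05
grasp_force: 0.0
```

```bash
python3 go.py .491,-.292,.114,66.8
```

```text
t 13.95 tcp [ 0.4904 -0.292   0.1565] toolz [ 0. -0. -1.] ty 66.8 F [ 0.5  0.2 -0.1] w 0.0500 g 0.0 j [-0.54  0.42  0.06  1.21 -0.   -0.13]
.491,-.292,.114,66.8 slide [-0.05  0.02  4.25] spin -0.0
```

Emit:
arm_command:
  slide:
    - [0,0,1.5]
    - [0,0,3]
    - [0,0,4]
    - [0,0,4.2]
    - [0,0,4.2]
  spin: [0,0,0,0,0]

```text
clock: 14.58
eef_pos: [0.4903, -0.2922, 0.1143]
tool_rot: [0.202, 0.979, 0.0, -0.0]
ft_force: [-0.1, 0.2, -0.4]
grip_width: 0.0497
grasp_force: 0.0
```

Emit:
arm_command:
  slide:
    - [0,0,0]
    - [0,0,0]
    - [0,0,0]
    - [0,0,0]
    - [0,0,0]
  spin: [0,0,0,0,0]
  jaw: 0.8

```text
clock: 15.2
eef_pos: [0.4907, -0.2924, 0.115]
tool_rot: [0.202, 0.979, -0.0, 0.001]
ft_force: [-1.0, -0.2, 4.0]
grip_width: 0.0151
grasp_force: 58.8
```

```bash
python3 go.py
```

```text
t 15.20 tcp [ 0.4907 -0.2924  0.115 ] toolz [ 0.001 -0.001 -1.   ] ty 66.7 F [-1.  -0.2  4. ] w 0.0151 g 58.8 j [-0.54  0.45 -0.    1.12 -0.   -0.13]
```

Emit:
arm_command:
  slide:
    - [0,0,-1]
    - [0,0,-3]
    - [0,0,-6]
    - [0,0,-9]
    - [0,0,-12]
  spin: [0,0,0,0,0]

```text
clock: 15.82
eef_pos: [0.4899, -0.2919, 0.2353]
tool_rot: [0.202, 0.979, 0.0, -0.0]
ft_force: [-0.4, -0.3, -1.4]
grip_width: 0.0155
grasp_force: 58.4
```

Emit:
arm_command:
  slide:
    - [0,0,-3]
    - [0,0,-5]
    - [0,0,-5.5]
    - [0,0,-5.5]
    - [0,0,-5.5]
  spin: [0,0,0,0,0]

```text
clock: 16.45
eef_pos: [0.4898, -0.2919, 0.288]
tool_rot: [0.202, 0.979, 0.0, -0.001]
ft_force: [0.8, -0.1, -0.9]
grip_width: 0.0155
grasp_force: 58.5
```

```bash
python3 go.py .659,-.0505,.29,85.7; python3 - <<'E'
from h import *
S=cam('side');save(S,'side1.png')
P=cloud(S); 
m=(P[...,0]>.43)&(P[...,0]<.56)&(P[...,1]>-.36)&(P[...,1]<-.2)&(P[...,2]>.15)&(P[...,2]<.26)
q=P[m]; 
for a in np.arange(.16,.27,.01):
    s=q[abs(q[:,2]-a)<.005]
    if len(s): print(round(a,3),len(s),np.round(np.median(s,0),4))
# slot refinement
for n in('side','top'):
    c=cam(n)
    for t in('slot','plate_a','plate_b'):
        for r in landmark_of(c,t)[:2]: print(n,t,np.round(r['centre'],1),np.round(at_z(c,r['centre'],.145 if t=='slot' else .077),4),round(r['confidence'],2))
    P=cloud(c); hsv=cv2.cvtColor(c['pixels'],cv2.COLOR_RGB2HSV)
    m=(P[...,0]>.6)&(P[...,0]<.72)&(abs(P[...,1]+.05)<.05)&(P[...,2]>.143)&(P[...,2]<.165)
    q=P[m]; 
    if len(q)>5: r=cv2.minAreaRect((q[:,:2]*1000).astype(np.float32)); print(n,'lips',r,len(q),q[:,2].max())
E
```

```text
t 16.45 tcp [ 0.4898 -0.2919  0.288 ] toolz [-0.002  0.001 -1.   ] ty 66.7 F [ 0.8 -0.1 -0.9] w 0.0155 g 58.5 j [-0.54  0.37  0.33  1.53  0.   -0.13]
.659,-.0505,.29,85.7 slide [-6.02 28.86 -0.2 ] spin -19.0
0.18 5 [ 0.4927 -0.2931  0.1849]
0.19 15 [ 0.4879 -0.2922  0.19  ]
0.2 18 [ 0.4905 -0.2928  0.2001]
0.21 17 [ 0.4868 -0.2915  0.2099]
0.22 15 [ 0.4888 -0.2951  0.2194]
0.23 20 [ 0.4886 -0.2947  0.2322]
0.24 19 [ 0.4872 -0.2932  0.2405]
0.25 17 [ 0.487  -0.2943  0.2504]
0.26 11 [ 0.4883 -0.295   0.2572]
side slot [305.1 175.7] [ 0.655  -0.0501  0.145 ] 0.92
side slot [304.3 192.7] [ 0.6118 -0.1063  0.145 ] 0.45
side plate_a [304.7 188.2] [ 0.6659 -0.0394  0.077 ] 0.54
side plate_a [306.5 193.8] [ 0.6565 -0.0621  0.077 ] 0.47
side plate_b [304.7 188.2] [ 0.6659 -0.0394  0.077 ] 0.54
side plate_b [306.5 193.8] [ 0.6565 -0.0621  0.077 ] 0.47
top slot [267.2 143.6] [ 0.6624 -0.0514  0.145 ] 0.6
top slot [266.2 150. ] [ 0.6431 -0.0479  0.145 ] 0.33
top plate_a [268.1 149.7] [ 0.6613 -0.0557  0.077 ] 0.72
top plate_a [267.2 151.9] [ 0.6544 -0.0527  0.077 ] 0.7
top plate_b [268.1 149.7] [ 0.6613 -0.0557  0.077 ] 0.72
top plate_b [267.2 151.9] [ 0.6544 -0.0527  0.077 ] 0.7
top lips ((658.033203125, -50.74955749511719), (47.33364486694336, 50.199771881103516), 88.5718994140625) 156 0.1601460780963387
```

View pics/side1.png

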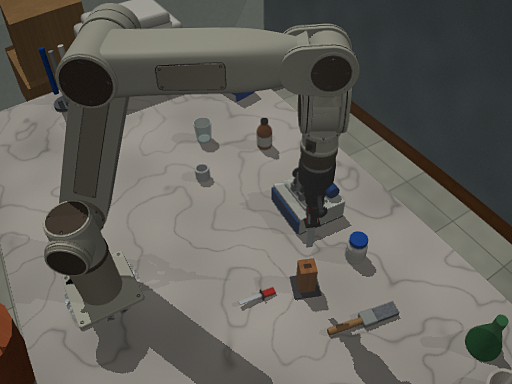

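The view shows the drawer shut (285,208), the gauge hanging upright in the gripper, the stand empty (306,265), and only the nearer cup left on the table. Now I'll go to the slot.

Emit:
arm_command:
  slide:
    - [-1,5.5,0]
    - [-2.2,11,0]
    - [-3.4,16.5,0]
    - [-4.6,22,0]
    - [-5.6,27,0]
  spin: [-4,-8,-12,-16,-19]

```text
clock: 17.52
eef_pos: [0.6494, -0.0645, 0.2894]
tool_rot: [0.036, 0.999, -0.0, 0.0]
ft_force: [0.4, -0.7, -0.0]
grip_width: 0.0153
grasp_force: 58.7
```

```bash
python3 go.py .659,-.0507,.285,85.7
```

```text
t 17.52 tcp [ 0.6494 -0.0645  0.2894] toolz [ 0. -0. -1.] ty 85.9 F [ 0.4 -0.7 -0. ] w 0.0153 g 58.7 j [-0.1   0.56  0.63  1.64 -0.   -0.03]
.659,-.0507,.285,85.7 slide [-0.86  1.44  0.44] spin 0.2
```

Emit:
arm_command:
  slide:
    - [-0.5,0.8,0.2]
    - [-0.9,1.4,0.4]
    - [-0.9,1.4,0.4]
    - [-0.9,1.4,0.4]
    - [-0.9,1.4,0.4]
  spin: [0,0,0,0,0]

```text
clock: 18.15
eef_pos: [0.6581, -0.0541, 0.2859]
tool_rot: [0.038, 0.999, -0.0, 0.0]
ft_force: [0.5, 0.4, 0.6]
grip_width: 0.0154
grasp_force: 58.7
```

```bash
python3 go.py .659,-.0507,.265,85.7; python3 - <<'E'
from h import *
ims=[]
S=cam('side')
x,y,w,h=265,120,90,90
cv2.imwrite('pics/crop4.png',cv2.resize(cv2.cvtColor(S['pixels'][y:y+h,x:x+w],cv2.COLOR_RGB2BGR),(540,540),interpolation=cv2.INTER_CUBIC))
print('tip proj',proj(S,[.659,-.0507,.18]),'slot top',proj(S,[.659,-.0507,.157]))
P=cloud(S)
for a in np.arange(.15,.26,.01):
    m=(abs(P[...,0]-.655)<.04)&(abs(P[...,1]+.05)<.03)&(abs(P[...,2]-a)<.005); s=P[m]
    if len(s): print(round(a,3),len(s),np.round(np.median(s,0),4),np.round(np.ptp(s,0),3))
E
```

```text
t 18.15 tcp [ 0.6581 -0.0541  0.2859] toolz [ 0.001 -0.    -1.   ] ty 85.6 F [0.5 0.4 0.6] w 0.0154 g 58.7 j [-0.08  0.58  0.66  1.65 -0.   -0.01]
.659,-.0507,.265,85.7 slide [-0.07  0.35  2.09] spin -0.1
tip proj [np.float64(307.0111303813831), np.float64(166.66258379180633)] slot top [np.float64(306.5504670669515), np.float64(172.38700903990315)]
0.15 90 [ 0.6576 -0.0448  0.1489] [0.051 0.042 0.01 ]
0.16 36 [ 0.6626 -0.0577  0.157 ] [0.047 0.031 0.006]
0.18 7 [ 0.6581 -0.0515  0.1833] [0.01  0.006 0.005]
0.19 12 [ 0.6611 -0.0528  0.1892] [0.017 0.009 0.009]
0.2 14 [ 0.6588 -0.0539  0.1997] [0.016 0.009 0.008]
0.21 16 [ 0.6551 -0.0541  0.2109] [0.015 0.009 0.009]
0.22 12 [ 0.6555 -0.0541  0.2214] [0.016 0.007 0.009]
0.23 16 [ 0.6582 -0.056   0.2309] [0.015 0.008 0.008]
0.24 14 [ 0.6553 -0.0547  0.2395] [0.014 0.01  0.009]
0.25 20 [ 0.6579 -0.0557  0.2497] [0.016 0.01  0.008]
0.26 12 [ 0.655  -0.0569  0.259 ] [0.016 0.01  0.01 ]
```

View pics/crop4.png

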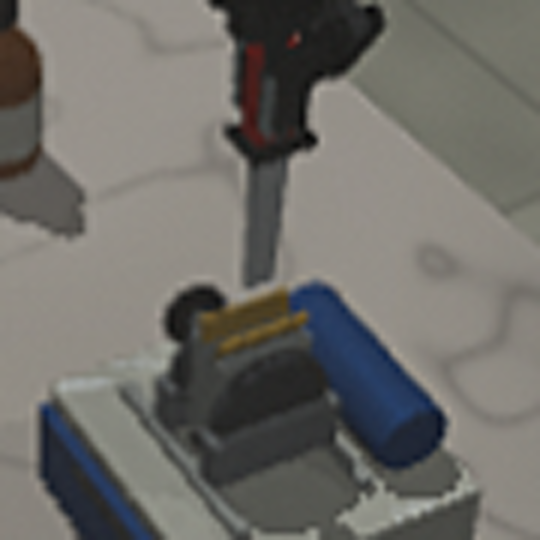

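The crop shows the blade tip at (257,285), right above the slot between the brass lips at about (255,320), and lined up with it. I'll lower it into the slot.

Emit:
arm_command:
  slide:
    - [0,0.1,0.6]
    - [-0.1,0.15,1.4]
    - [-0.1,0.15,2.2]
    - [-0.1,0.15,2.8]
    - [-0.1,0.15,3.2]
  spin: [0,0,0,0,0]

```text
clock: 18.82
eef_pos: [0.6593, -0.0515, 0.2527]
tool_rot: [0.037, 0.999, 0.0, -0.0]
ft_force: [0.1, -0.7, -1.2]
grip_width: 0.0156
grasp_force: 58.7
```

Emit:
arm_command:
  slide:
    - [0,0,0.3]
    - [0,0,0.6]
    - [0,0,0.9]
    - [0,0,1.2]
    - [0,0,1.2]
  spin: [0,0,0,0,0]

```text
clock: 19.45
eef_pos: [0.6594, -0.0516, 0.2411]
tool_rot: [0.037, 0.999, -0.0, -0.0]
ft_force: [-0.2, -0.4, -1.1]
grip_width: 0.0153
grasp_force: 58.7
```

Emit:
arm_command:
  slide:
    - [0,0,0.2]
    - [0,0,0.4]
    - [0,0,0.6]
    - [0,0,0.8]
    - [0,0,0.8]
  spin: [0,0,0,0,0]

```text
clock: 20.08
eef_pos: [0.6594, -0.0515, 0.2331]
tool_rot: [0.037, 0.999, -0.0, -0.0]
ft_force: [-0.4, 0.2, -0.8]
grip_width: 0.0153
grasp_force: 58.7
```

Emit:
arm_command:
  slide:
    - [0,0,0.1]
    - [0,0,0.2]
    - [0,0,0.3]
    - [0,0,0.4]
    - [0,0,0.4]
  spin: [0,0,0,0,0]

```text
clock: 20.7
eef_pos: [0.6595, -0.0515, 0.2292]
tool_rot: [0.037, 0.999, 0.0, -0.0]
ft_force: [-0.8, 0.2, -1.7]
grip_width: 0.0152
grasp_force: 58.7
```

Emit:
arm_command:
  slide:
    - [0,0,0.1]
    - [0,0,0.2]
    - [0,0,0.25]
    - [0,0,0.3]
    - [0,0,0.3]
  spin: [0,0,0,0,0]

```text
clock: 21.32
eef_pos: [0.6595, -0.0515, 0.2263]
tool_rot: [0.037, 0.999, 0.0, -0.0]
ft_force: [0.3, 0.0, -0.7]
grip_width: 0.0155
grasp_force: 58.7
```

Emit:
arm_command:
  slide:
    - [0,0,0.1]
    - [0,0,0.2]
    - [0,0,0.25]
    - [0,0,0.3]
    - [0,0,0.3]
  spin: [0,0,0,0,0]

```text
clock: 21.95
eef_pos: [0.6595, -0.0515, 0.2233]
tool_rot: [0.037, 0.999, 0.0, -0.0]
ft_force: [0.1, -0.3, -1.2]
grip_width: 0.0154
grasp_force: 58.7
```

Emit:
arm_command:
  slide:
    - [0,0,0.1]
    - [0,0,0.2]
    - [0,0,0.25]
    - [0,0,0.3]
    - [0,0,0.3]
  spin: [0,0,0,0,0]

```text
clock: 22.58
eef_pos: [0.6595, -0.0516, 0.2203]
tool_rot: [0.037, 0.999, 0.0, -0.0]
ft_force: [0.4, 0.3, -0.4]
grip_width: 0.0155
grasp_force: 58.7
```

Emit:
arm_command:
  slide:
    - [0,0,0.1]
    - [0,0,0.2]
    - [0,0,0.25]
    - [0,0,0.3]
    - [0,0,0.3]
  spin: [0,0,0,0,0]

```text
clock: 23.2
eef_pos: [0.6595, -0.0515, 0.2173]
tool_rot: [0.037, 0.999, 0.0, -0.0]
ft_force: [0.6, -0.4, -0.3]
grip_width: 0.0151
grasp_force: 58.7
```

Emit:
arm_command:
  slide:
    - [0,0,0.1]
    - [0,0,0.2]
    - [0,0,0.25]
    - [0,0,0.3]
    - [0,0,0.3]
  spin: [0,0,0,0,0]

```text
clock: 23.82
eef_pos: [0.6595, -0.0516, 0.2144]
tool_rot: [0.037, 0.999, -0.0, -0.0]
ft_force: [0.1, -0.1, -1.0]
grip_width: 0.0153
grasp_force: 58.7
```

Emit:
arm_command:
  slide:
    - [0,0,0.1]
    - [0,0,0.2]
    - [0,0,0.25]
    - [0,0,0.3]
    - [0,0,0.3]
  spin: [0,0,0,0,0]

```text
clock: 24.45
eef_pos: [0.6595, -0.0515, 0.2113]
tool_rot: [0.037, 0.999, 0.0, -0.0]
ft_force: [-0.5, -0.1, -0.9]
grip_width: 0.0152
grasp_force: 58.7
```

Emit:
arm_command:
  slide:
    - [0,0,0.1]
    - [0,0,0.2]
    - [0,0,0.25]
    - [0,0,0.3]
    - [0,0,0.3]
  spin: [0,0,0,0,0]

```text
clock: 25.08
eef_pos: [0.6595, -0.0515, 0.2083]
tool_rot: [0.037, 0.999, 0.0, -0.0]
ft_force: [0.6, -0.0, -1.3]
grip_width: 0.0153
grasp_force: 58.7
```

Emit:
arm_command:
  slide:
    - [0,0,0.1]
    - [0,0,0.2]
    - [0,0,0.25]
    - [0,0,0.3]
    - [0,0,0.3]
  spin: [0,0,0,0,0]

```text
clock: 25.7
eef_pos: [0.6595, -0.0515, 0.2054]
tool_rot: [0.037, 0.999, 0.0, -0.0]
ft_force: [0.1, -0.5, -1.4]
grip_width: 0.0154
grasp_force: 58.7
```

Emit:
arm_command:
  slide:
    - [0,0,0.05]
    - [0,0,0.1]
    - [0,0,0.15]
    - [0,0,0.2]
    - [0,0,0.2]
  spin: [0,0,0,0,0]

```text
clock: 26.32
eef_pos: [0.6595, -0.0515, 0.2033]
tool_rot: [0.037, 0.999, 0.0, -0.0]
ft_force: [0.1, 0.5, -0.2]
grip_width: 0.0155
grasp_force: 58.7
```

```bash
python3 - <<'E'
from h import *
S=cam('side')
x,y,w,h=265,120,90,90
cv2.imwrite('pics/crop5.png',cv2.resize(cv2.cvtColor(S['pixels'][y:y+h,x:x+w],cv2.COLOR_RGB2BGR),(540,540),interpolation=cv2.INTER_CUBIC))
E
python3 go.py
```

```text
t 26.38 tcp [ 0.6595 -0.0515  0.2034] toolz [-0.  0. -1.] ty 85.7 F [-0.1  0.4 -1.1] w 0.0155 g 58.7 j [-0.08  0.59  0.45  1.44  0.   -0.  ]
```

View pics/crop5.png

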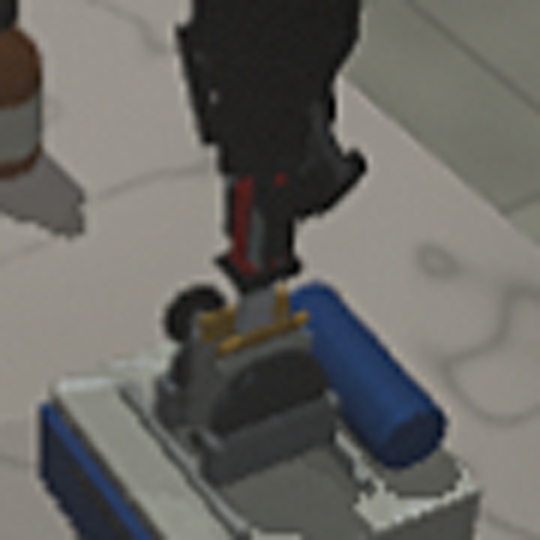

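The blade is between the lips at crop (262,305), with no contact yet. I'll continue in small steps.

Emit:
arm_command:
  slide:
    - [0,0,0.05]
    - [0,0,0.1]
    - [0,0,0.15]
    - [0,0,0.15]
    - [0,0,0.15]
  spin: [0,0,0,0,0]

```text
clock: 27.0
eef_pos: [0.6596, -0.0515, 0.2019]
tool_rot: [0.037, 0.999, 0.0, 0.0]
ft_force: [-0.2, 0.0, -1.0]
grip_width: 0.0155
grasp_force: 58.7
```

Emit:
arm_command:
  slide:
    - [0,0,0.05]
    - [0,0,0.1]
    - [0,0,0.15]
    - [0,0,0.15]
    - [0,0,0.15]
  spin: [0,0,0,0,0]

```text
clock: 27.62
eef_pos: [0.6597, -0.0515, 0.2007]
tool_rot: [0.037, 0.999, 0.0, 0.0]
ft_force: [-0.1, -0.9, 1.7]
grip_width: 0.0153
grasp_force: 58.9
```

Emit:
arm_command:
  slide:
    - [0,0,0.03]
    - [0,0,0.06]
    - [0,0,0.06]
    - [0,0,0.06]
    - [0,0,0.06]
  spin: [0,0,0,0,0]

```text
clock: 28.25
eef_pos: [0.6597, -0.0515, 0.2]
tool_rot: [0.037, 0.999, -0.0, 0.0]
ft_force: [-0.3, 0.8, 3.0]
grip_width: 0.0155
grasp_force: 59.2
```

```bash
python3 go.py; python3 -c "
from h import *
for i in range(2): camera('side'); print(get_obs()['ft_force'].round(1))"
```

```text
t 28.25 tcp [ 0.6597 -0.0515  0.2   ] toolz [ 0.001 -0.    -1.   ] ty 85.7 F [-0.3  0.8  3. ] w 0.0155 g 59.2 j [-0.08  0.59  0.45  1.43  0.   -0.  ]
[0.2 0.5 3.9]
[0.7 1.1 3.7]
```

```bash
python3 -c "
from workcell import *
print(job_done())"
```

```text
the job is handed in; nothing more can be done
None
```

I handed the job in: the cup is upright in the shut drawer, and the larger gauge is upright in the slot between the plates. The arm still holds it by the handle, pressing down at about 4 N.

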